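Tip the blue-ended sticks into their slotted bin

TASK

Turn the turntable by its red knob until the pan's open lip faces squarely the slot of the bin marked with the blue disc, then lift the knob to tip the pan so that all four sticks roll through that slot and lie flat in the bin, none jammed or leaning in the slot; then let the pan back down to rest. Do not touch the sticks with the gripper, and leave the jar, the bowl and the pot where they are.

Things in the scene. Friction and masses are not known exactly. Their poses are not given: they have to be found in the camera images.
- wheel (a joint): Turn of the turntable (a potter's banding wheel) about its upright axis, rad; 0 at the start, grows anticlockwise seen from above; range -2.4 to 2.4. It carries the pan, turns with light friction (about 1 N at the red knob) and stays where it is left.
- pan (a joint): Tip of the grey pan about its front lip, rad. 0 = resting (the pan floor then falls 0.09 rad towards the knob, so the sticks lie against the back wall); grows as the knob end is lifted; stop at 0.6. The floor is level at 0.09; beyond that the sticks roll forward off the lip. Lifting takes about 3 N at the knob; let go, the pan sinks back to 0.
- axis (a point): Point on the turntable's upright axis, 118 mm above the table. Aluminium wheel 128 mm across on a steel stand; the stand does not move.
- lip (a point): Middle of the pan's open front lip, exactly on the pan's tipping hinge, 75 mm from the turntable axis and 118 mm above the table. The hinge line is level and tangential (square to the line axis-lip). The pan: grey sheet metal, 140 mm from back to lip, 124 mm wide inside, side walls 24 mm, back wall 26 mm high, open at the lip.
- knob (a point): Centre of the red ball knob, 30 mm across, on a 10 mm stem that sticks out 60 mm behind the pan's back wall; opposite the lip, 126 mm from the turntable axis and 118 mm above the table when the pan rests. Fixed to the pan: moved sideways round the axis it turns the wheel, lifted it tips the pan (it is 201 mm from the lip hinge).
- disc_blue: Blue disc, 34 mm across, 5 mm thick, fixed on top of the bin that is to be filled; origin at the centre of its underside, 100 mm above the table, 132 mm from the turntable axis on that bin's centre line: the direction from axis to disc is the direction in which the lip must point. Which of the two bins has the blue disc varies.
- bins: Two equal fixed wooden bins, 1.8 rad apart round the turntable, away from the robot; origin on the table at the turntable axis. In each top, 100 mm above the table, a slot 132 mm long (tangential), 75 to 107 mm from the axis, with 35 mm high guards on its outer edge and ends. Chamber floor 40 mm above the table, outer wall clear, 150 mm from the axis.
- disc_white: White disc, like the blue one, on the other bin (not to be used).
- stick0: Round-ended wooden stick, 14 mm thick, 120 mm long, blue ends, about 16 g; origin at its centre, long axis = its y axis. At the start it lies across the pan, parallel to the lip.
- stick1: Another stick, the same.
- stick2: Another stick, the same.
- stick3: Another stick, the same.
- jar: Bystander: amber jar with black cap, 68 mm across, 85 mm high, origin at the centre of its underside.
- bowl: Bystander: white bowl, 110 mm across, 50 mm high, origin at the centre of its underside.
- pot: Bystander: small terracotta pot, 72 mm across, 70 mm high, origin at the centre of its underside.
Things that resemble listed ones, but are neither listed nor needed, are in the scene too. Leave any black look-alike of the stick3 alone.

How it is judged:
By the outcome, as a careful person would: the job done as asked, in the order asked, and still so for the second after the job is handed in, with the robot touching nothing.
It also fails if it takes over 48 s, if anything falls off the work surface, if the arm or the gripper's body presses on something with over 40 N, if the wrist force passes 120 N, or if a joint passes its speed limit or range.

ROBOT

A 7-joint arm with a two-finger parallel gripper is mounted at the origin on the work surface. World frame = base frame: x ahead of the robot, y to its left, z up, the work surface at z = 0. Lengths are in m, angles in rad, forces in N, time in s.
With the tool pointing down it reaches from about 0.425 to 0.95 m from the base axis. Payload 16.7 kg.
Tool frame: the origin (TCP) lies on the centre line of the jaws, within the pads' length; the fingertips stand 11 mm ahead of it and the grasp point (between the pads) lies 8 mm behind it; z points along the fingers, y is the direction in which the jaws open and shut (so a half turn about z gives the same grasp; the last joint's range is limited). The gripper opens to 94 mm and grips with 3 to 60 N. Pads are 16 mm wide; open, the fingers measure 119 mm over their backs; the gripper's body (75 mm by 177 mm) begins 78 mm behind the grasp point.
Start: joints at [-1.278, 0.426, 0.074, 1.606, -0.034, 1.111, -0.067], TCP at [0.289, 0.61, 0.216] pointing down, gripper open.
Joint ranges: [-2.85, 2.85], [-0.5, 2.14], [-1.23, 1.37], [0.21, 2.46], [-1.02, 4.16], [0.16, 2.05], [-2.73, 2.73]. Speed limits (rad/s): [1.89, 1.89, 2.39, 2.39, 3.01, 3.01, 3.01].

INTERFACE

Orientations are given as a unit quaternion [w, x, y, z].
In Python, from workcell import ctrl gives the robot as it stands.
- The arm moves only by the tool jog_arm, never from a script. Its argument "series" is a list of rows, each an object of numbers: "x", "y", "z": the shift along the tool's x, y, z in mm; "twist": the turn about the tool's z in rad; "gripper": the gripper command: -1 is fully open, 1 is shut, values between are in proportion. A call has 1 to 20 rows; each row shifts and turns the commanded pose from where the row before left it, along the tool's axes as they then stand; what a row does not reach is not made up. A row lasts 1/12 s, in which the tool goes at most 41.7 mm and 7.16 degrees, less where a joint would pass 70% of its speed; a pose out of reach is approached as far as the arm can. A call with a gripper value outside its range is refused whole. The fingers move at their own pace and stop on an object; the grip force is fixed at half the most. Time passes only in rows, so rows that do not move let the fingers close. It gives the time, the measured TCP pose, the force and the opening at its end, in the units of the state.
- ctrl.get_obs(): the state, without advancing time (a new reading comes with each control period).
- ctrl.read_camera(name): name is "scene" or "top"; returns (picture, depth): 400x640x3 uint8, red, green, blue; 400x640 float32, m along the optical axis (not along the pixel's ray), 0 where there is no reading.
- ctrl.calibration(name): a dict with "fx", "fy", "cx", "cy" (pixels), "distortion" ([k1, k2, p1, p2, k3] as OpenCV has them; the pictures are not rectified), "camera_from_world" (4x4, takes a point from world to camera coordinates). Camera axes: x right, y up, looking along -z (the intrinsics and any distortion apply to the point x, -y, -z); pixel columns grow to the right and rows downward; lengths in m; the calibration is good to about 2 mm. A picture is of the moment at which its call begins. calibration takes no time and is no camera call.
- ctrl.close_job(): hands the job in, once; it reports no verdict.
Trained networks look in the newest picture that a camera, given by its name, has taken for a name from the list of things; names that differ only in an ending like _2 or _b are one class to them, and where a whole thing is asked for, a point or a joint stands for the part that bears it (a point fixed in the world has none). Each returns a list of dicts, best first, with "confidence" (0 to 1); they miss things now and then, are a little off and sometimes report something else, mostly with a low value. They report only what shows in the picture. A call takes as long as a camera call. They do not tell look-alikes from the thing itself.
- ctrl.regions_of(camera, query): "region" (400x640 bool, what is visible of it) and "bbox" ([left, top, right, bottom] as shares, 0 to 1, of the picture: columns of its width, rows of its height, round what is visible of it).
- ctrl.pinpoint(camera, query): "at" ([column, row] as shares, 0 to 1, of the picture: columns of its width, rows of its height: a listed point, or the origin of a listed thing).
The state is a dict: "time_s": time; "qpos": joint angles; "dq": joint speeds; "joint_torque": joint torques, N m; "eef_pos": TCP position; "tool_rot": TCP orientation; "contact_force": force on the tool from outside, world axes, zero at the start; "wrist_torque": the same for the moment, N m; "width": finger opening in m.
Only numpy, scipy, OpenCV 4.12 (cv2) and the standard library are available. Lean on these libraries where they do the work, as an engineer would, in place of code of your own. Each camera call takes 0.05 s, during which the arm holds its last target.

## Working session

There is one attempt and no reset: what is moved stays moved. The work goes in short steps, Python scripts to look and compute and a tool call to move; the robot and the scene stay as the last step left them, time stands still between calls to the robot, and variables do not carry over. Pictures are saved under pics/ and viewed, and the job is handed in when it is done.

Besides the shell and the picture viewer there is one more tool, called after ">>>" by a JSON object that holds its "name" and its "arguments", one argument or row to a line. jog_arm: Moves the arm, as the interface text tells. Its arguments: {"type":"object","properties":{"series":{"type":"array"}},"required":["series"]}

```bash
mkdir -p pics; cat > h.py <<'E'
import numpy as np, cv2
from workcell import ctrl
def shot(n,f):
    p,d=ctrl.read_camera(n); cv2.imwrite('pics/'+f,p[:,:,::-1]); return p,d
def K(n):
    c=ctrl.calibration(n); return np.array([[c['fx'],0,c['cx']],[0,c['fy'],c['cy']],[0,0,1.]]),np.array(c['distortion']),np.array(c['camera_from_world'])
def ray(n,at):
    k,di,T=K(n); u=cv2.undistortPoints(np.array([[[at[0]*640,at[1]*400]]],float),k,di)[0,0]
    R=T[:3,:3];o=-R.T@T[:3,3]; v=R.T@np.array([u[0],-u[1],-1.]); return o,v
def atz(n,at,z):
    o,v=ray(n,at); return o+v*(z-o[2])/v[2]
def proj(n,P):
    k,di,T=K(n); p=T[:3,:3]@np.asarray(P)+T[:3,3]; return cv2.projectPoints(np.array([[p[0],-p[1],-p[2]]]),np.zeros(3),np.zeros(3),k,di)[0].ravel()
E
python3 - <<'E'
from h import *
o=ctrl.get_obs(); print({k:np.round(v,3) for k,v in o.items()})
for n in ('scene','top'):
    p,d=shot(n,n+'0.png')
    for q,z in (('axis',.118),('lip',.118),('knob',.118),('disc_blue',.1),('disc_white',.1),('jar',0),('bowl',0),('pot',0)):
        for r in ctrl.pinpoint(n,q)[:2]:
            print(n,q,round(r['confidence'],2),np.round(np.array(r['at'])*[640,400],1),np.round(atz(n,r['at'],z),4))
E
```

```text
{'time_s': np.float64(0.0), 'qpos': array([-1.279,  0.427,  0.074,  1.607, -0.034,  1.111, -0.067]), 'dq': array([-0.001, -0.003, -0.001,  0.001,  0.   ,  0.002, -0.001]), 'joint_torque': array([-0.0000e+00, -9.3584e+01,  3.6660e+00, -4.5417e+01, -4.9000e-02,
        2.0000e-02,  0.0000e+00]), 'eef_pos': array([0.288, 0.61 , 0.216]), 'tool_rot': array([-0.   ,  0.219,  0.976, -0.001]), 'contact_force': array([ 0.442, -0.345, -0.575]), 'wrist_torque': array([-0.006,  0.008, -0.025]), 'width': np.float64(0.094)}
scene axis 0.73 [326.2 218. ] [ 0.642  -0.0018  0.118 ]
scene knob 0.84 [329.8 186.3] [ 0.5241 -0.0141  0.118 ]
scene disc_blue 0.51 [290.9 245.3] [ 0.7434 -0.0847  0.1   ]
scene disc_white 0.68 [330.6 204.2] [ 0.5776 -0.0007  0.1   ]
scene disc_white 0.56 [359.4 246.5] [0.7071 0.1088 0.1   ]
scene jar 0.9 [436.6 217.3] [0.4878 0.337  0.    ]
scene bowl 0.76 [222.8 197.8] [ 0.5551 -0.3714  0.    ]
scene pot 0.66 [426.9 242.8] [0.5916 0.3127 0.    ]
top axis 0.65 [310.4 179.6] [6.383e-01 1.000e-04 1.180e-01]
top lip 0.95 [304.  148.7] [0.7119 0.0141 0.118 ]
top knob 0.86 [322.9 231.5] [ 0.5164 -0.0271  0.118 ]
top knob 0.31 [264.3 154.2] [0.7    0.1076 0.118 ]
top disc_blue 0.42 [347.1 137.4] [ 0.7417 -0.0901  0.1   ]
top disc_white 0.73 [179.5 247.4] [0.4843 0.311  0.1   ]
top disc_white 0.56 [263.9 155.8] [0.6995 0.1108 0.1   ]
top jar 0.68 [184.4 250. ] [0.4723 0.3313 0.    ]
top pot 0.89 [194.1 203.1] [0.5944 0.3064 0.    ]
```

View pics/scene0.png

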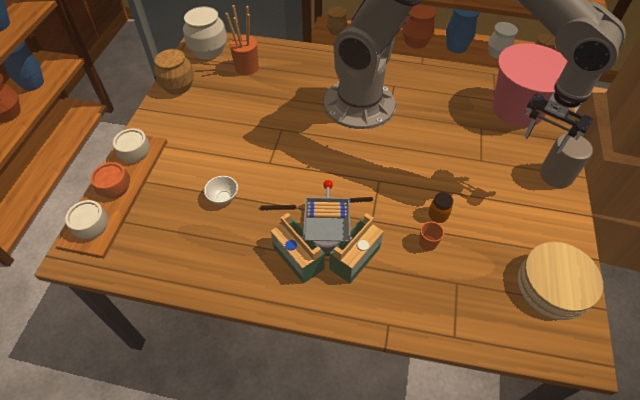

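View pics/top0.png

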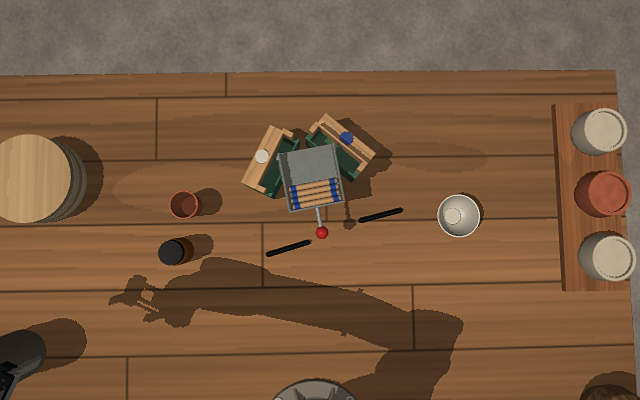

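The pictures show the blue disc on the right-hand bin at top (347,138), the white disc at (262,156), and the red knob at (322,232). Two black look-alikes lie on the table at about (288,248) and (380,215). I'll refine these positions by colour.

```bash
cat >> h.py <<'E'
def cent(p,name,box):
    h=cv2.cvtColor(p,cv2.COLOR_RGB2HSV).astype(int); H,S,V=h[...,0],h[...,1],h[...,2]
    m={'red':((H<6)|(H>174))&(S>180)&(V>90),'blue':(H>105)&(H<130)&(S>150)&(V>60),'white':(S<50)&(V>170)}[name]
    q=np.zeros_like(m); x0,y0,x1,y1=box; q[y0:y1,x0:x1]=m[y0:y1,x0:x1]
    ys,xs=np.nonzero(q); return np.array([xs.mean()+.5,ys.mean()+.5]) if len(xs) else None,len(xs)
def tri(a,b):
    (o1,v1),(o2,v2)=ray('scene',a/[640,400]),ray('top',b/[640,400])
    A=np.stack([v1,-v2],1); s=np.linalg.lstsq(A,o2-o1,rcond=None)[0]; P,Q=o1+s[0]*v1,o2+s[1]*v2
    return (P+Q)/2,np.linalg.norm(P-Q)
E
python3 - <<'E'
from h import *
s=cv2.imread('pics/scene0.png')[...,::-1]; t=cv2.imread('pics/top0.png')[...,::-1]
R={}
for n,bs,bt,z in (('red',(318,175,340,195),(312,222,332,242),.118),('blue',(280,238,302,252),(336,128,358,148),.105),('white',(352,238,370,252),(252,146,272,166),.105)):
    a,na=cent(s,n,bs); b,nb=cent(t,n,bt); print(n,a,na,b,nb)
    print(' scene',atz('scene',a/[640,400],z).round(4),'top',atz('top',b/[640,400],z).round(4),'tri',tri(a,b))
    R[n]=(atz('scene',a/[640,400],z)+atz('top',b/[640,400],z))/2; 
B,W,Kn=R['blue'][:2],R['white'][:2],R['red'][:2]
print('B-W',np.linalg.norm(B-W),'exp',2*.132*np.sin(.9))
m=(B+W)/2; d=np.array([-(B-W)[1],(B-W)[0]]);d/=np.linalg.norm(d)
if d[0]>0:d=-d
A=m+d*.132*np.cos(.9); print('axis',A,'knob r',np.linalg.norm(Kn-A))
ang=lambda v:np.arctan2(v[1],v[0])
tl=ang(A-Kn); tb=ang(B-A); print('lip dir',tl,'blue dir',tb,'white',ang(W-A),'turn',tb-tl)
k2=A-.126*np.array([np.cos(tb),np.sin(tb)]);print('knob target',k2)
for n,p,box in(('scene',s,(250,160,400,290)),('top',t,(230,100,420,270))):
    x0,y0,x1,y1=box; cv2.imwrite(f'pics/{n}_crop0.png',cv2.resize(p[y0:y1,x0:x1,::-1],None,fx=4,fy=4,interpolation=cv2.INTER_CUBIC)[:600,:800])
E
```

```text
red [328.13829787 184.15957447] 47 [321.86936937 233.03153153] 111
 scene [ 0.5168 -0.0208  0.118 ] top [ 0.5129 -0.0246  0.118 ] tri (array([ 0.51251415, -0.02319193,  0.11216041]), np.float64(0.0032976433675050505))
blue [290.63114754 245.63114754] 61 [347.46551724 138.25862069] 29
 scene [ 0.7474 -0.0842  0.105 ] top [ 0.7384 -0.0905  0.105 ] tri (array([ 0.74074583, -0.08910574,  0.09300908]), np.float64(0.005258037588831938))
white [363.22972973 245.18918919] 74 [261.90601504 156.45488722] 133
 scene [0.7037 0.1189 0.105 ] top [0.6971 0.1149 0.105 ] tri (array([0.6984706 , 0.11742319, 0.09582053]), np.float64(0.002808010227566101))
B-W 0.20865313207839117 exp 0.20679830414165562
axis [ 0.64129941 -0.00193935] knob r 0.12815263531543836
lip dir 0.16271919052990225 blue dir -0.6989870019491884 white 1.1096998281841548 turn -0.8617061924790906
knob target [0.54484712 0.07913441]
```

View pics/top_crop0.png

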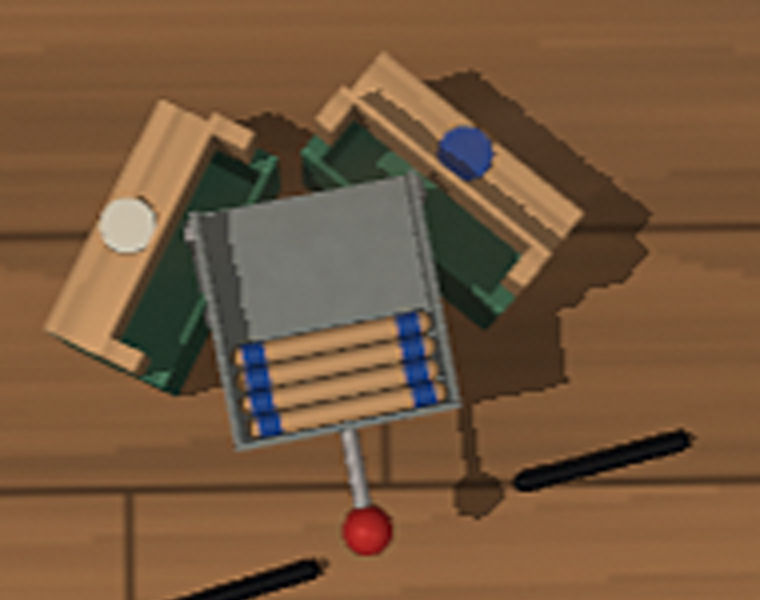

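View pics/scene_crop0.png

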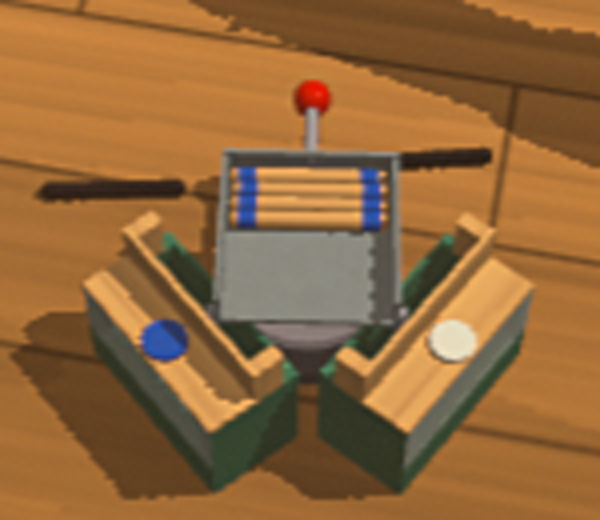

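```bash
cat >> h.py <<'E'
ang=lambda v:np.arctan2(v[1],v[0])
wrap=lambda a:(a+np.pi)%(2*np.pi)-np.pi
def yaw(o): 
    w,x,y,z=o['tool_rot']; return np.arctan2(1-2*(x*x+z*z),2*(x*y-w*z)) # angle of tool y
def toolshift(o,target,yw=None):
    """mm shift in tool axes at current orientation to world target"""
    from scipy.spatial.transform import Rotation as Ro
    w,x,y,z=o['tool_rot']; return Ro.from_quat([x,y,z,w]).as_matrix().T@(np.asarray(target)-o['eef_pos'])*1000
E
python3 - <<'E'
from h import *
px={'scene':dict(r=(328.1,184.2),b=(291.1,245.3),w=(363.2,245.2)),'top':dict(r=(321.8,232.7),b=(346.6,138.3),w=(261.9,156.4))}
for n,q in px.items():
    g=lambda k,z:atz(n,np.array(q[k])/[640,400],z)[:2]
    B,W,k=g('b',.105),g('w',.105),g('r',.118)
    m=(B+W)/2; d=np.array([-(B-W)[1],(B-W)[0]]);d/=np.linalg.norm(d); d*=-np.sign(d[0])
    A=m+d*.132*np.cos(.9); u=(B+W)/2-A; tb=ang(u)-.9
    print(n,'BW',np.linalg.norm(B-W),'A',A,'k',k,'r',np.linalg.norm(k-A),'lip',ang(A-k),'blue',tb,'turn',tb-ang(A-k))
o=ctrl.get_obs(); print('yaw',yaw(o), toolshift(o,[.515,-.023,.216]), toolshift(o,[.515,-.023,.110]))
E
```

```text
scene BW 0.20634662307696475 A [0.64455413 0.00104812] k [ 0.51699365 -0.02083613] r 0.1294240941676623 lip 0.16990571175350977 blue -0.6934940980693151 turn -0.8633998098228248
top BW 0.207504620775507 A [ 0.63735888 -0.00303886] k [ 0.5136378  -0.02450181] r 0.12556896177162033 lip 0.1717690027825582 blue -0.7001808193872806 turn -0.8719498221698387
yaw 1.1289450321706984 [-4.75380598e+02 -4.75539880e+02  4.64631208e-01] [-475.38499594 -475.53851502  106.46463111]
```

>>> {"name": "jog_arm", "arguments": {
  "series": [
    {"x": -24, "y": -24},
    {"x": -24, "y": -24},
    {"x": -24, "y": -24},
    {"x": -24, "y": -24},
    {"x": -24, "y": -24},
    {"x": -24, "y": -24},
    {"x": -24, "y": -24},
    {"x": -24, "y": -24},
    {"x": -24, "y": -24},
    {"x": -24, "y": -24},
    {"x": -24, "y": -24},
    {"x": -24, "y": -24},
    {"x": -24, "y": -24},
    {"x": -24, "y": -24},
    {"x": -24, "y": -24},
    {"x": -24, "y": -24},
    {"x": -24, "y": -24},
    {"x": -24, "y": -24},
    {"x": -24, "y": -24},
    {"x": -10, "y": -10}
  ]
}}

```text
$.series[0]: bad value
```

>>> {"name": "jog_arm", "arguments": {
  "series": [
    {"x": -24, "y": -24, "z": 0, "twist": 0, "gripper": -1},
    {"x": -24, "y": -24, "z": 0, "twist": 0, "gripper": -1},
    {"x": -24, "y": -24, "z": 0, "twist": 0, "gripper": -1},
    {"x": -24, "y": -24, "z": 0, "twist": 0, "gripper": -1},
    {"x": -24, "y": -24, "z": 0, "twist": 0, "gripper": -1},
    {"x": -24, "y": -24, "z": 0, "twist": 0, "gripper": -1},
    {"x": -24, "y": -24, "z": 0, "twist": 0, "gripper": -1},
    {"x": -24, "y": -24, "z": 0, "twist": 0, "gripper": -1},
    {"x": -24, "y": -24, "z": 0, "twist": 0, "gripper": -1},
    {"x": -24, "y": -24, "z": 0, "twist": 0, "gripper": -1},
    {"x": -24, "y": -24, "z": 0, "twist": 0, "gripper": -1},
    {"x": -24, "y": -24, "z": 0, "twist": 0, "gripper": -1},
    {"x": -24, "y": -24, "z": 0, "twist": 0, "gripper": -1},
    {"x": -24, "y": -24, "z": 0, "twist": 0, "gripper": -1},
    {"x": -24, "y": -24, "z": 0, "twist": 0, "gripper": -1},
    {"x": -24, "y": -24, "z": 0, "twist": 0, "gripper": -1},
    {"x": -24, "y": -24, "z": 0, "twist": 0, "gripper": -1},
    {"x": -24, "y": -24, "z": 0, "twist": 0, "gripper": -1},
    {"x": -24, "y": -24, "z": 0, "twist": 0, "gripper": -1},
    {"x": -10, "y": -10, "z": 0, "twist": 0, "gripper": -1}
  ]
}}

```text
time_s: 2.57
eef_pos: [0.5115, -0.0146, 0.2169]
tool_rot: [0.001, 0.221, 0.975, -0.0]
contact_force: [0.7, 0.3, 0.5]
width: 0.0939
```

>>> {"name": "jog_arm", "arguments": {
  "series": [
    {"x": 0, "y": 0, "z": 0, "twist": -0.102, "gripper": -1},
    {"x": 0, "y": 0, "z": 0, "twist": -0.102, "gripper": -1},
    {"x": 0, "y": 0, "z": 0, "twist": -0.102, "gripper": -1},
    {"x": 0, "y": 0, "z": 0, "twist": -0.102, "gripper": -1},
    {"x": 0, "y": 0, "z": 0, "twist": -0.102, "gripper": -1},
    {"x": 0, "y": 0, "z": 0, "twist": -0.1, "gripper": -1},
    {"x": -2, "y": -9, "z": 15, "twist": 0, "gripper": -1},
    {"x": 0, "y": 0, "z": 15, "twist": 0, "gripper": -1},
    {"x": 0, "y": 0, "z": 15, "twist": 0, "gripper": -1},
    {"x": 0, "y": 0, "z": 0, "twist": 0, "gripper": -1}
  ]
}}

```text
time_s: 3.4
eef_pos: [0.5128, -0.019, 0.1694]
tool_rot: [-0.002, -0.084, 0.996, -0.0]
contact_force: [-0.8, 0.9, -0.9]
width: 0.0941
```

```bash
cat > look.py <<'E'
import sys
from h import *
t=sys.argv[1]
for n,box in(('scene',(250,150,400,290)),('top',(230,100,420,250))):
    p,d=shot(n,f'{n}{t}.png'); x0,y0,x1,y1=box; cv2.imwrite(f'pics/{n}_crop{t}.png',cv2.resize(p[y0:y1,x0:x1,::-1],None,fx=4,fy=4,interpolation=cv2.INTER_CUBIC))
o=ctrl.get_obs(); print(o['time_s'],o['eef_pos'],'yaw',yaw(o),'F',o['contact_force'],'w',o['width'])
E
python3 look.py 1
```

```text
3.5 [ 0.51396383 -0.0189609   0.1716409 ] yaw 1.7388877782520227 F [-0.38550278  0.38186082  1.42514546] w 0.09375883437423438
```

View pics/scene_crop1.png

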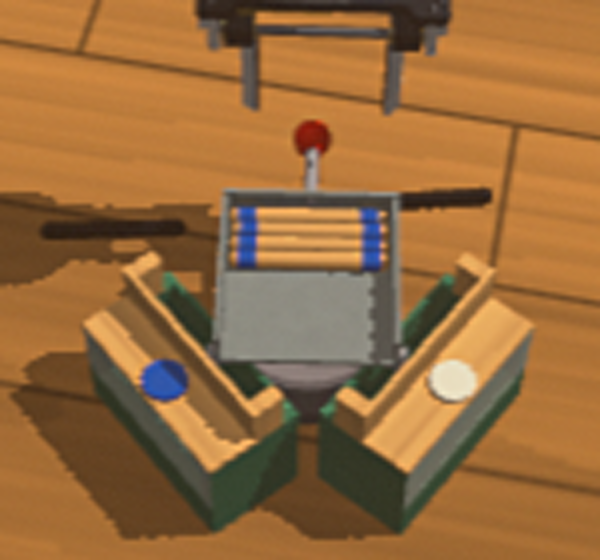

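View pics/top_crop1.png

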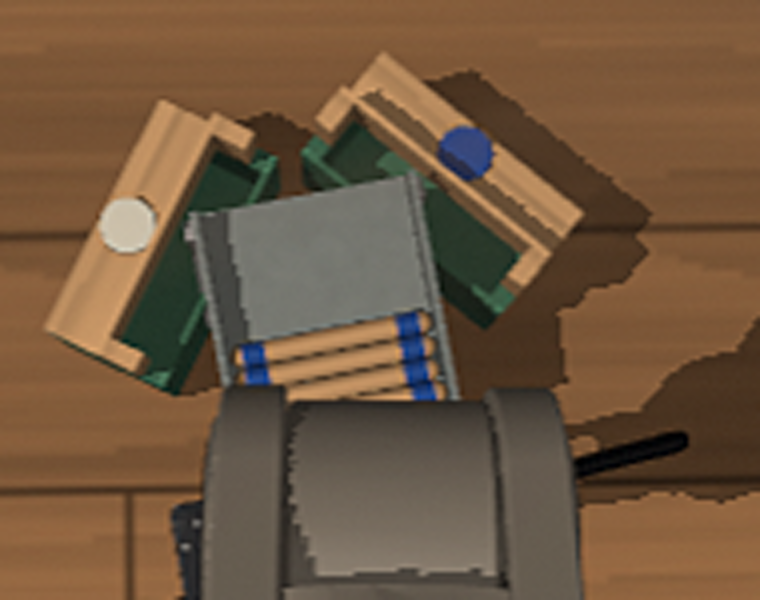

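```bash
python3 - <<'E'
from h import *
o=ctrl.get_obs();P=o['eef_pos'].copy();P[2]-=.011;y=yaw(o);t=np.array([np.cos(y),np.sin(y),0])
for s in (-.052,-.047,0,.047,.052): print(s,(proj('scene',P+s*t)-[250,150])*4)
for x in (.509,.513,.517): print(x,(proj('scene',[x,-.0227,.118])-[250,150])*4)
E
```

```text
-0.052 [247.87378221  97.36494052]
-0.047 [254.46237725  97.56272993]
0 [316.4261914   99.43012745]
0.047 [378.4312805  101.31188036]
0.052 [385.02912239 101.51288651]
0.509 [312.04667478 128.48864238]
0.513 [311.04579315 132.44677636]
0.517 [310.04170255 136.41761814]
```

>>> {"name": "jog_arm", "arguments": {
  "series": [
    {"x": 0, "y": -6, "z": 0, "twist": 0, "gripper": -1},
    {"x": 0, "y": 0, "z": 20, "twist": 0, "gripper": -1},
    {"x": 0, "y": 0, "z": 20, "twist": 0, "gripper": -1},
    {"x": 0, "y": 0, "z": 20, "twist": 0, "gripper": -0.3},
    {"x": 0, "y": 0, "z": 1, "twist": 0, "gripper": 0.15},
    {"x": 0, "y": 0, "z": 0, "twist": 0, "gripper": 0.15},
    {"x": 0, "y": 0, "z": 0, "twist": 0, "gripper": 0.15},
    {"x": 0, "y": 0, "z": 0, "twist": 0, "gripper": 0.15}
  ]
}}

```text
time_s: 4.17
eef_pos: [0.516, -0.0249, 0.1119]
tool_rot: [0.001, -0.084, 0.996, 0.0]
contact_force: [0.4, -0.4, 0.5]
width: 0.064
```

```bash
python3 look.py 2
```

```text
4.2667 [ 0.51573987 -0.02477652  0.11162023] yaw 1.7390179692406145 F [-0.64952764  0.25733691 -0.9290271 ] w 0.056156721956063846
```

View pics/scene_crop2.png

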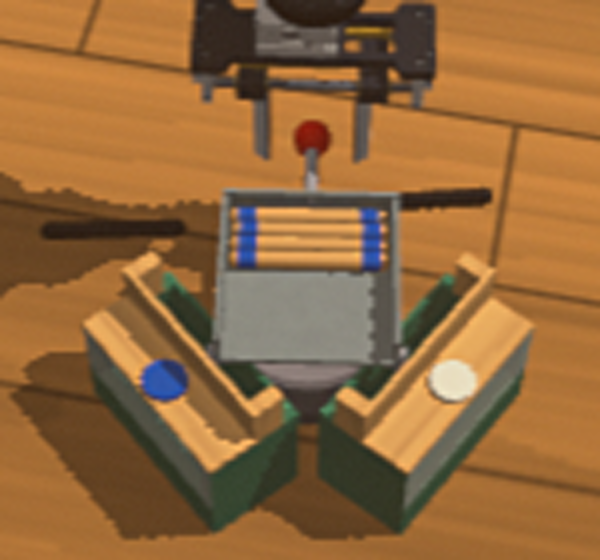

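>>> {"name": "jog_arm", "arguments": {
  "series": [
    {"x": 0, "y": 0, "z": 0, "twist": 0, "gripper": 0.28},
    {"x": 0, "y": 0, "z": 0, "twist": 0, "gripper": 0.28},
    {"x": 0, "y": 0, "z": 0, "twist": 0, "gripper": 0.28},
    {"x": -0.1, "y": 4, "z": 0, "twist": 0.031, "gripper": 0.28},
    {"x": -0.2, "y": 7.8, "z": 0, "twist": 0.062, "gripper": 0.28},
    {"x": -0.2, "y": 7.8, "z": 0, "twist": 0.062, "gripper": 0.28},
    {"x": -0.2, "y": 7.8, "z": 0, "twist": 0.062, "gripper": 0.28},
    {"x": -0.2, "y": 7.8, "z": 0, "twist": 0.062, "gripper": 0.28},
    {"x": -0.2, "y": 7.8, "z": 0, "twist": 0.062, "gripper": 0.28},
    {"x": -0.2, "y": 7.8, "z": 0, "twist": 0.062, "gripper": 0.28},
    {"x": -0.2, "y": 7.8, "z": 0, "twist": 0.062, "gripper": 0.28},
    {"x": -0.2, "y": 7.8, "z": 0, "twist": 0.062, "gripper": 0.28},
    {"x": -0.2, "y": 7.8, "z": 0, "twist": 0.062, "gripper": 0.28},
    {"x": -0.2, "y": 7.8, "z": 0, "twist": 0.062, "gripper": 0.28},
    {"x": -0.2, "y": 7.8, "z": 0, "twist": 0.062, "gripper": 0.28},
    {"x": -0.2, "y": 7.8, "z": 0, "twist": 0.062, "gripper": 0.28},
    {"x": -0.2, "y": 7.8, "z": 0, "twist": 0.062, "gripper": 0.28},
    {"x": -0.1, "y": 3.8, "z": 0, "twist": 0.03, "gripper": 0.28},
    {"x": 0, "y": 0, "z": 0, "twist": 0, "gripper": 0.28}
  ]
}}

```text
time_s: 5.85
eef_pos: [0.5427, 0.0783, 0.1104]
tool_rot: [-0.0, 0.343, 0.939, -0.0]
contact_force: [0.2, -0.3, -0.9]
width: 0.0338
```

```bash
python3 look.py 3
```

```text
5.95 [0.54221377 0.07738985 0.11039161] yaw 0.8735103968445778 F [-0.07308656  0.59938796  0.27081948] w 0.0335501608469452
```

View pics/scene_crop3.png

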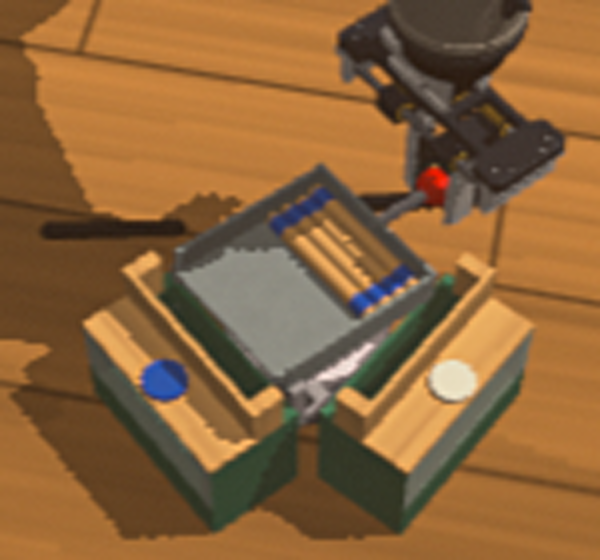

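View pics/top_crop3.png

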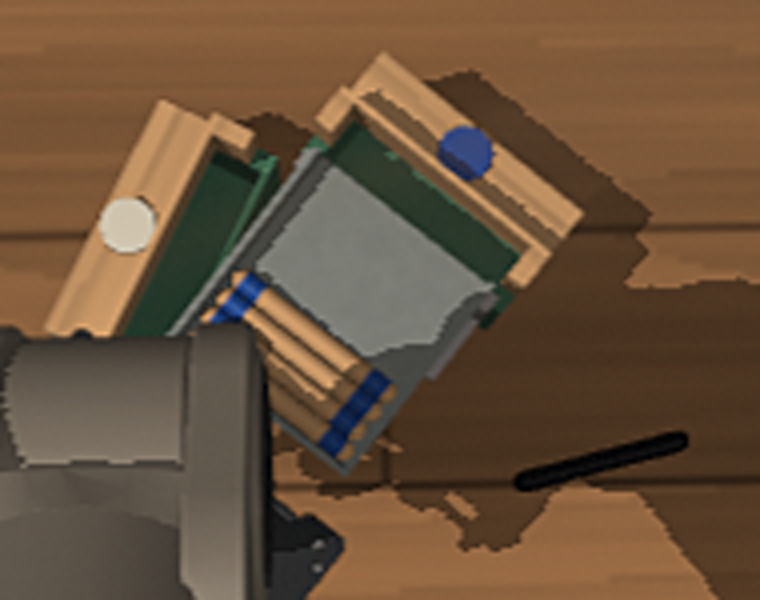

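>>> {"name": "jog_arm", "arguments": {
  "series": [
    {"x": 0, "y": 0, "z": 0, "twist": 0, "gripper": 1},
    {"x": 0, "y": 0, "z": 0, "twist": 0, "gripper": 1},
    {"x": 0, "y": 0, "z": 0, "twist": 0, "gripper": 1},
    {"x": 0, "y": 0, "z": 0, "twist": 0, "gripper": 1}
  ]
}}

```text
time_s: 6.28
eef_pos: [0.5422, 0.0772, 0.1105]
tool_rot: [-0.0, 0.342, 0.94, -0.0]
contact_force: [-1.0, -0.1, -0.1]
width: 0.0282
```

```bash
python3 look.py 4; python3 - <<'E'
from h import *
for n,box in(('scene',(290,190,365,245)),('top',(295,100,385,180))):
    p=cv2.imread(f'pics/{n}4.png'); x0,y0,x1,y1=box; c=cv2.resize(p[y0:y1,x0:x1],None,fx=7,fy=7,interpolation=cv2.INTER_CUBIC); cv2.imwrite(f'pics/{n}_z4.png',np.clip(c.astype(float)*1.6,0,255).astype(np.uint8))
for n in('scene','top'):
    for q,z in (('lip',.118),('knob',.118),('axis',.118)):
        for r in ctrl.pinpoint(n,q)[:2]: print(n,q,round(r['confidence'],2),np.round(np.array(r['at'])*[640,400],1),atz(n,r['at'],z).round(4))
E
```

```text
6.3833 [0.54223076 0.0772309  0.11049471] yaw 0.8718524455782088 F [-0.49478731 -1.26634658  0.07997378] w 0.028717811570767398
scene lip 0.69 [308.8 234. ] [ 0.7064 -0.0398  0.118 ]
scene axis 0.62 [328.3 216.8] [0.6365 0.0035 0.118 ]
top lip 0.75 [327.4 154.5] [ 0.6973 -0.041   0.118 ]
top knob 0.62 [189. 208.] [0.576  0.2836 0.118 ]
top axis 0.98 [310.8 179.6] [ 0.6383 -0.0008  0.118 ]
```

View pics/top_z4.png

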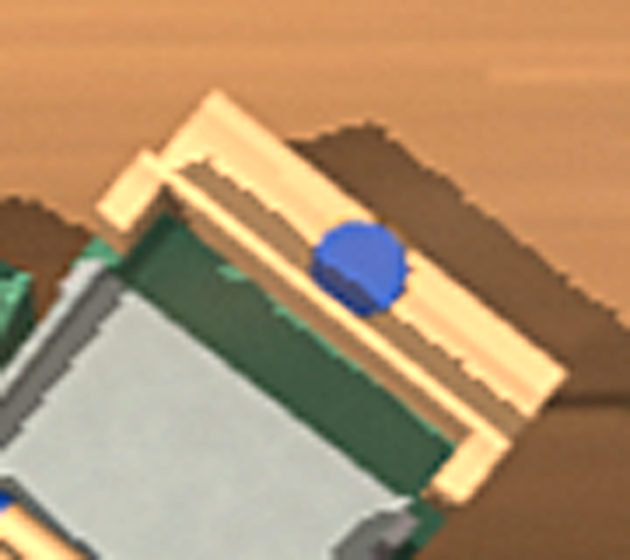

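View pics/scene_z4.png

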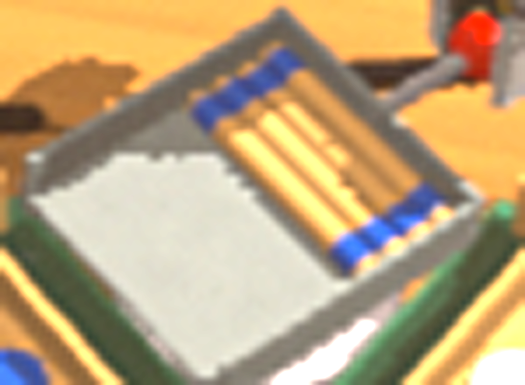

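```bash
cat > edge.py <<'E'
from h import *
def edge(img,a,b,n=25,half=4,trim=.1):
    """subpixel strongest gradient along the normal of the rough line a-b"""
    g=cv2.GaussianBlur(img,(0,0),.7).astype(np.float32); a,b=np.array(a,float),np.array(b,float); u=(b-a)/np.linalg.norm(b-a); nn=np.array([-u[1],u[0]]); s=np.arange(-half,half+.01,.1); P=[]
    for f in np.linspace(trim,1-trim,n):
        c=a+f*(b-a); q=c+s[:,None]*nn
        v=cv2.remap(g,(q[:,0]-.5).astype(np.float32).reshape(1,-1),(q[:,1]-.5).astype(np.float32).reshape(1,-1),cv2.INTER_LINEAR)[0]
        d=np.linalg.norm(np.gradient(v,axis=0),axis=-1); P.append(c+s[d.argmax()]*nn)
    return np.array(P)
def wline(cam,P,z):
    W=np.array([atz(cam,p/[640,400],z)[:2] for p in P]).astype(np.float32)
    vx,vy,x,y=cv2.fitLine(W,cv2.DIST_HUBER,0,.0005,.001).ravel(); 
    r=np.abs((W-[x,y])@np.array([-vy,vx])); return np.arctan2(vy,vx)%np.pi,(x,y),r.mean()
E
python3 - <<'E'
from edge import *
t=cv2.imread('pics/top4.png'); s=cv2.imread('pics/scene4.png')
zt=lambda x,y:(295+x/7,100+y/7)
zc=lambda x,y:(250+x/4,150+y/4)
for nm,cam,im,a,b,z in (('lip',"top",t,zt(125,285),zt(410,500),.118),('binouter','top',t,zt(215,90),zt(570,375),.1),('guardouter','top',t,zt(160,165),zt(510,440),.135),
  ('binouter','scene',s,zc(85,325),zc(215,472),.1),):
    a_,c,r=wline(cam,edge(im,a,b,half=2.5),z); print(nm,cam,'normal dir',a_-np.pi/2 , 'res',r)
E
```

```text
lip top normal dir -0.6822408 res 0.00039983846
binouter top normal dir -0.69833356 res 0.00037948645
guardouter top normal dir -0.69376034 res 0.0026646415
binouter scene normal dir -0.689977 res 0.001400779
```

>>> {"name": "jog_arm", "arguments": {
  "series": [
    {"x": 0, "y": 1, "z": 0, "twist": 0, "gripper": 1},
    {"x": 0, "y": 1, "z": 0, "twist": 0, "gripper": 1},
    {"x": 0, "y": 0, "z": 0, "twist": 0, "gripper": 1},
    {"x": 0, "y": 0, "z": -2, "twist": 0, "gripper": 1},
    {"x": 0, "y": 0, "z": -2, "twist": 0, "gripper": 1},
    {"x": -0.1, "y": 0, "z": -2, "twist": 0, "gripper": 1},
    {"x": -0.1, "y": 0, "z": -2, "twist": 0, "gripper": 1},
    {"x": -0.1, "y": 0, "z": -2, "twist": 0, "gripper": 1},
    {"x": -0.1, "y": 0, "z": -2, "twist": 0, "gripper": 1},
    {"x": 0, "y": 0, "z": 0, "twist": 0, "gripper": 1}
  ]
}}

```text
time_s: 7.52
eef_pos: [0.5439, 0.0787, 0.1228]
tool_rot: [-0.0, 0.342, 0.94, 0.0]
contact_force: [-3.0, -3.3, -2.3]
width: 0.0286
```

```bash
python3 look.py 5; python3 - <<'E'
from edge import *
t=cv2.imread('pics/top5.png')
zt=lambda x,y:(295+x/7,100+y/7)
print(wline('top',edge(t,zt(125,285),zt(410,500),half=2.5),.118)[0]-np.pi/2)
E
```

```text
7.6167 [0.5438968  0.07868028 0.12251718] yaw 0.871868232703543 F [-1.40675728 -3.44841124 -2.58967465] w 0.02843865472390176
-0.696909
```

View pics/scene_crop5.png

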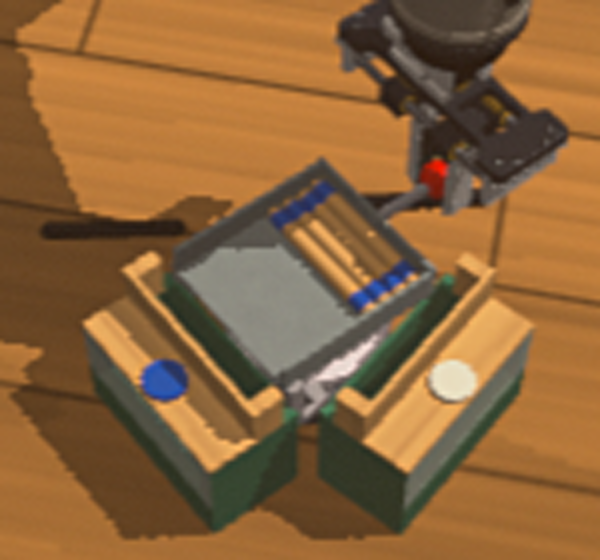

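The lip normal is now -0.697, against -0.698 for the bin, so they are square. The pan lifts cleanly in the grip. Next I'll tip slowly through level.

>>> {"name": "jog_arm", "arguments": {
  "series": [
    {"x": -0.1, "y": 0, "z": -1, "twist": 0, "gripper": 1},
    {"x": -0.1, "y": 0, "z": -1, "twist": 0, "gripper": 1},
    {"x": -0.1, "y": 0, "z": -1, "twist": 0, "gripper": 1},
    {"x": -0.1, "y": 0, "z": -1, "twist": 0, "gripper": 1},
    {"x": -0.1, "y": 0, "z": -1, "twist": 0, "gripper": 1},
    {"x": -0.1, "y": 0, "z": -1, "twist": 0, "gripper": 1},
    {"x": -0.1, "y": 0, "z": -1, "twist": 0, "gripper": 1},
    {"x": -0.1, "y": 0, "z": -1, "twist": 0, "gripper": 1},
    {"x": -0.1, "y": 0, "z": -1, "twist": 0, "gripper": 1},
    {"x": -0.1, "y": 0, "z": -1, "twist": 0, "gripper": 1},
    {"x": -0.1, "y": 0, "z": -1, "twist": 0, "gripper": 1},
    {"x": -0.1, "y": 0, "z": -1, "twist": 0, "gripper": 1},
    {"x": -0.1, "y": 0, "z": -1, "twist": 0, "gripper": 1},
    {"x": -0.1, "y": 0, "z": -1, "twist": 0, "gripper": 1}
  ]
}}

```text
time_s: 8.78
eef_pos: [0.5452, 0.0779, 0.1367]
tool_rot: [0.0, 0.342, 0.94, 0.0]
contact_force: [1.0, 1.5, -3.1]
width: 0.0286
```

```bash
python3 look.py 6
```

```text
8.8833 [0.54522742 0.07781305 0.13669279] yaw 0.8718981921422903 F [ 0.17138657  1.11548044 -3.18308351] w 0.028324304126407237
```

View pics/scene_crop6.png

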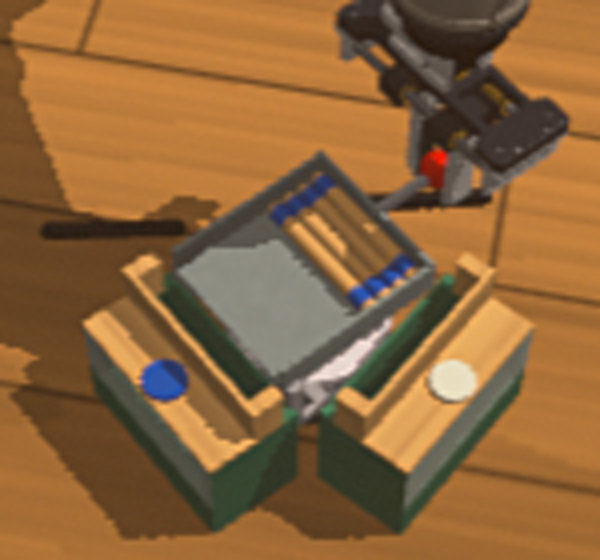

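>>> {"name": "jog_arm", "arguments": {
  "series": [
    {"x": -0.1, "y": 0, "z": -1, "twist": 0, "gripper": 1},
    {"x": -0.1, "y": 0, "z": -1, "twist": 0, "gripper": 1},
    {"x": -0.1, "y": 0, "z": -1, "twist": 0, "gripper": 1},
    {"x": -0.2, "y": 0, "z": -1, "twist": 0, "gripper": 1},
    {"x": -0.2, "y": 0, "z": -1, "twist": 0, "gripper": 1},
    {"x": -0.2, "y": 0, "z": -1, "twist": 0, "gripper": 1},
    {"x": -0.2, "y": 0, "z": -1, "twist": 0, "gripper": 1},
    {"x": -0.2, "y": 0, "z": -1, "twist": 0, "gripper": 1}
  ]
}}

```text
time_s: 9.55
eef_pos: [0.546, 0.0769, 0.1446]
tool_rot: [-0.0, 0.342, 0.94, -0.0]
contact_force: [0.7, -0.2, -3.0]
width: 0.0289
```

```bash
python3 look.py 7
```

```text
9.65 [0.5460541  0.07692432 0.14461807] yaw 0.8718432920483276 F [ 1.11725476 -0.03756876 -3.52421887] w 0.02850648858848988
```

View pics/scene_crop7.png

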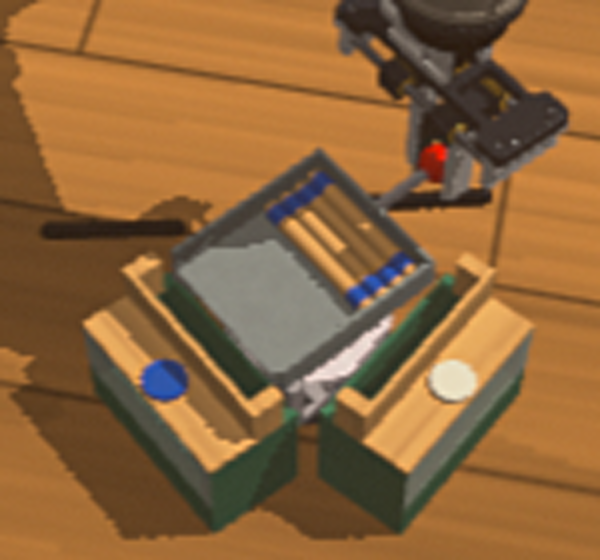

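>>> {"name": "jog_arm", "arguments": {
  "series": [
    {"x": -0.2, "y": 0, "z": -1, "twist": 0, "gripper": 1},
    {"x": -0.2, "y": 0, "z": -1, "twist": 0, "gripper": 1},
    {"x": -0.2, "y": 0, "z": -1, "twist": 0, "gripper": 1},
    {"x": -0.2, "y": 0, "z": -1, "twist": 0, "gripper": 1},
    {"x": -0.2, "y": 0, "z": -1, "twist": 0, "gripper": 1},
    {"x": -0.2, "y": 0, "z": -1, "twist": 0, "gripper": 1},
    {"x": -0.2, "y": 0, "z": -1, "twist": 0, "gripper": 1},
    {"x": -0.2, "y": 0, "z": -1, "twist": 0, "gripper": 1}
  ]
}}

```text
time_s: 10.32
eef_pos: [0.5472, 0.0759, 0.1526]
tool_rot: [-0.0, 0.342, 0.94, -0.0]
contact_force: [0.7, -0.4, -2.9]
width: 0.0284
```

```bash
python3 look.py 8
```

```text
10.4167 [0.54721678 0.07591734 0.15259597] yaw 0.8718883984927126 F [ 0.88777931 -1.85800852 -2.63844235] w 0.0285436794073541
```

View pics/scene_crop8.png

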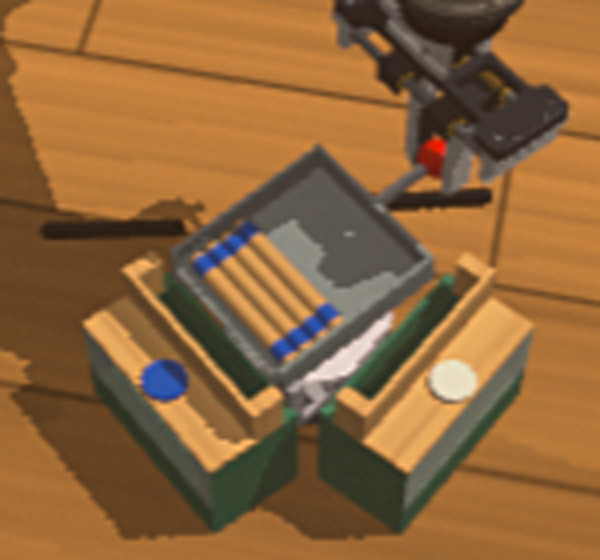

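View pics/top_crop8.png

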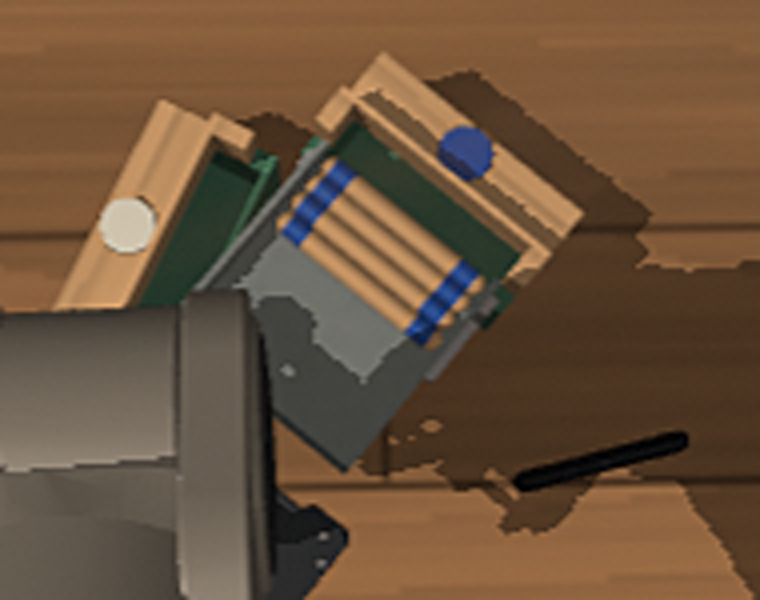

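The sticks are rolling parallel to the lip and have just reached it. I'll hold the pan at this tilt.

>>> {"name": "jog_arm", "arguments": {
  "series": [
    {"x": 0, "y": 0, "z": 0, "twist": 0, "gripper": 1},
    {"x": 0, "y": 0, "z": 0, "twist": 0, "gripper": 1},
    {"x": 0, "y": 0, "z": 0, "twist": 0, "gripper": 1},
    {"x": 0, "y": 0, "z": 0, "twist": 0, "gripper": 1},
    {"x": 0, "y": 0, "z": 0, "twist": 0, "gripper": 1},
    {"x": 0, "y": 0, "z": 0, "twist": 0, "gripper": 1},
    {"x": 0, "y": 0, "z": 0, "twist": 0, "gripper": 1},
    {"x": 0, "y": 0, "z": 0, "twist": 0, "gripper": 1}
  ]
}}

```text
time_s: 11.08
eef_pos: [0.5472, 0.0759, 0.1524]
tool_rot: [-0.0, 0.342, 0.94, -0.0]
contact_force: [1.1, -2.1, -1.5]
width: 0.0285
```

```bash
python3 look.py 9
```

```text
11.1833 [0.54722912 0.07594633 0.1524577 ] yaw 0.871978729572731 F [-0.43158072 -0.83804309 -2.04762555] w 0.02846693968189102
```

View pics/scene_crop9.png

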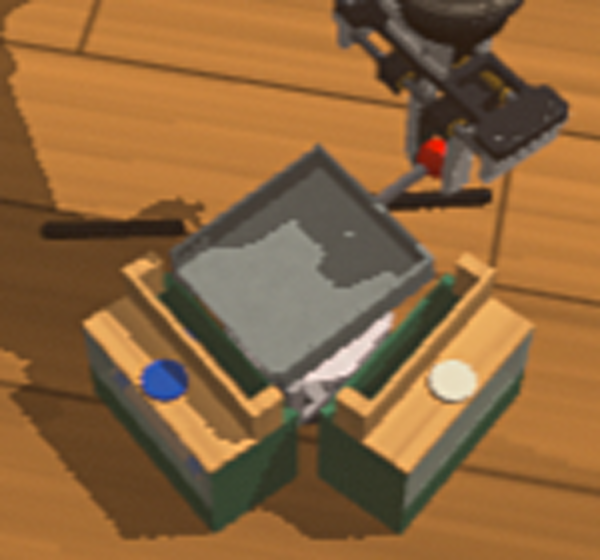

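View pics/top_crop9.png

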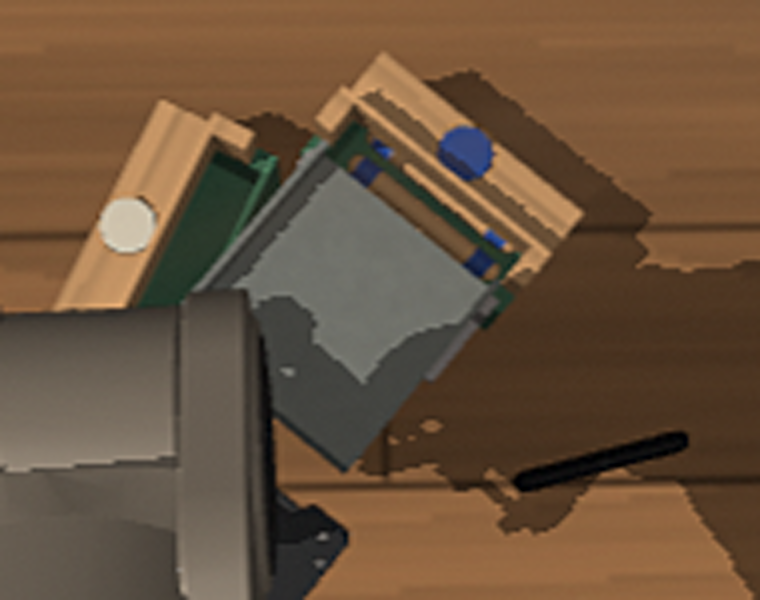

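>>> {"name": "jog_arm", "arguments": {
  "series": [
    {"x": 0.6, "y": 0, "z": 3, "twist": 0, "gripper": 1},
    {"x": 0.6, "y": 0, "z": 3, "twist": 0, "gripper": 1},
    {"x": 0.6, "y": 0, "z": 3, "twist": 0, "gripper": 1},
    {"x": 0.5, "y": 0, "z": 3, "twist": 0, "gripper": 1},
    {"x": 0.5, "y": 0, "z": 3, "twist": 0, "gripper": 1},
    {"x": 0.4, "y": 0, "z": 3, "twist": 0, "gripper": 1},
    {"x": 0.4, "y": 0, "z": 3, "twist": 0, "gripper": 1},
    {"x": 0.3, "y": 0, "z": 3, "twist": 0, "gripper": 1},
    {"x": 0.3, "y": 0, "z": 3, "twist": 0, "gripper": 1},
    {"x": 0.2, "y": 0, "z": 3, "twist": 0, "gripper": 1},
    {"x": 0.2, "y": 0, "z": 3, "twist": 0, "gripper": 1},
    {"x": 0.1, "y": 0, "z": 3, "twist": 0, "gripper": 1},
    {"x": 0, "y": 0, "z": 3, "twist": 0, "gripper": 1},
    {"x": 0, "y": 0, "z": 2, "twist": 0, "gripper": 1},
    {"x": 0, "y": 0, "z": 0, "twist": 0, "gripper": 1}
  ]
}}

```text
time_s: 12.43
eef_pos: [0.5434, 0.079, 0.111]
tool_rot: [-0.0, 0.342, 0.94, -0.0]
contact_force: [2.9, -1.5, -0.5]
width: 0.0291
```

```bash
python3 look.py 10; python3 - <<'E'
from h import *
for n,box in(('scene',(265,205,330,275)),('top',(295,100,385,180))):
    p=cv2.imread(f'pics/{n}10.png'); x0,y0,x1,y1=box; c=cv2.resize(p[y0:y1,x0:x1],None,fx=7,fy=7,interpolation=cv2.INTER_CUBIC); cv2.imwrite(f'pics/{n}_z10.png',np.clip(c.astype(float)*1.8,0,255).astype(np.uint8))
E
```

```text
12.5333 [0.54341093 0.07899809 0.11134938] yaw 0.8719044141605193 F [ 0.92133812 -1.68954779 -0.97969754] w 0.02858817355006563
```

View pics/top_z10.png

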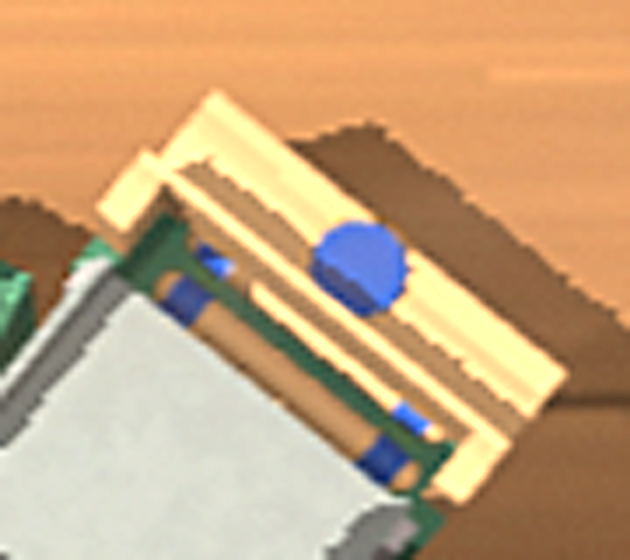

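View pics/scene_z10.png

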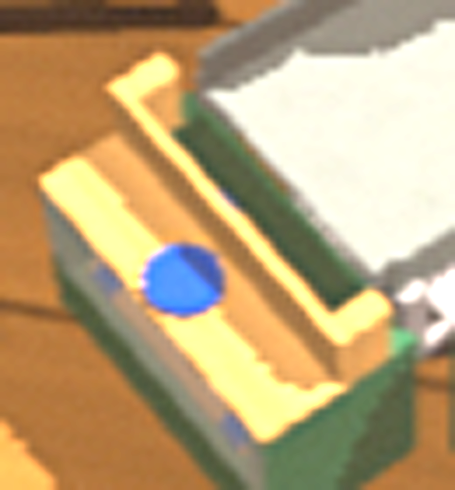

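>>> {"name": "jog_arm", "arguments": {
  "series": [
    {"x": 0, "y": 0, "z": 0, "twist": 0, "gripper": -0.4},
    {"x": 0, "y": 0, "z": 0, "twist": 0, "gripper": -0.4},
    {"x": 0, "y": 0, "z": 0, "twist": 0, "gripper": -0.4},
    {"x": 0, "y": 0, "z": 0, "twist": 0, "gripper": -0.4},
    {"x": 0, "y": 0, "z": 0, "twist": 0, "gripper": -0.4},
    {"x": 0, "y": 0, "z": -10, "twist": 0, "gripper": -0.4},
    {"x": 0, "y": 0, "z": -20, "twist": 0, "gripper": -0.4},
    {"x": 0, "y": 0, "z": -25, "twist": 0, "gripper": -0.4},
    {"x": 0, "y": 0, "z": -25, "twist": 0, "gripper": -0.4},
    {"x": 0, "y": 0, "z": -25, "twist": 0, "gripper": -0.4},
    {"x": 0, "y": 25, "z": 0, "twist": 0, "gripper": -0.4},
    {"x": 0, "y": 25, "z": 0, "twist": 0, "gripper": -0.4},
    {"x": 0, "y": 25, "z": 0, "twist": 0, "gripper": -0.4},
    {"x": 0, "y": 25, "z": 0, "twist": 0, "gripper": -0.4},
    {"x": 0, "y": 25, "z": 0, "twist": 0, "gripper": -0.4},
    {"x": 0, "y": 20, "z": 0, "twist": 0, "gripper": -0.4},
    {"x": 0, "y": 10, "z": 0, "twist": 0, "gripper": -0.4},
    {"x": 0, "y": 0, "z": 0, "twist": 0, "gripper": -0.4}
  ]
}}

```text
time_s: 14.03
eef_pos: [0.6439, 0.1993, 0.2164]
tool_rot: [0.0, 0.342, 0.94, -0.0]
contact_force: [-0.9, 0.0, 0.6]
width: 0.0654
```

```bash
python3 look.py 11; python3 - <<'E'
from edge import *
p,d=ctrl.read_camera('top'); t=cv2.imread('pics/top11.png')
def back(n,d,u,v):
    o,r=ray(n,((u+.5)/640,(v+.5)/400)); k,di,T=K(n); R=T[:3,:3]; return o+r*d[int(v),int(u)]/-(R@r)[2]
for nm,u,v in (('near mid',335,155),('near L',322,143),('near R',349,165),('far mid',343,149),('far L',326,137),('far R',354,160),('disc',346,138),('floor pan',322,162)):
    print(nm,back('top',d,u,v).round(3))
zt=lambda x,y:(295+x/7,100+y/7)
print('lip',wline('top',edge(t,zt(125,285),zt(410,500),half=2.5),.118)[0]-np.pi/2)
ps,ds=ctrl.read_camera('scene')
for q in ('stick0','knob','jar','pot','bowl'):
    for n in ('scene','top'):
        for r in ctrl.pinpoint(n,q)[:5]: print(n,q,round(r['confidence'],2),np.round(np.array(r['at'])*[640,400],1))
E
```

```text
14.1333 [0.64298554 0.19670396 0.21660297] yaw 0.8713908800127403 F [-0.37836721 -0.27577258 -0.07057898] w 0.06581939548128243
near mid [ 0.706 -0.065  0.052]
near L [ 0.737 -0.032  0.055]
near R [ 0.68  -0.099  0.054]
far mid [ 0.711 -0.08   0.105]
far L [ 0.753 -0.043  0.05 ]
far R [ 0.692 -0.112  0.056]
disc [ 0.738 -0.088  0.103]
floor pan [ 0.679 -0.029  0.115]
lip -0.6855921
scene stick0 0.64 [306.1 229.1]
scene stick0 0.55 [357.7 197.1]
scene stick0 0.5 [281.7 208. ]
scene stick0 0.37 [306.9 240.5]
top stick0 0.76 [287.  246.8]
top stick0 0.74 [335.2 154.7]
top stick0 0.63 [340.7 146.8]
top stick0 0.42 [330.7 156.7]
top stick0 0.38 [452.4 216.3]
scene knob 0.75 [359.8 197.4]
top knob 0.91 [278.  218.9]
top knob 0.57 [452.4 217.5]
scene jar 0.83 [434.5 215. ]
top jar 0.4 [451.7 217. ]
scene pot 0.56 [426.9 243.3]
top pot 0.63 [193.2 205.5]
scene bowl 0.92 [220.5 195.2]
top bowl 0.89 [451.  215.6]
top bowl 0.59 [347.5 138.9]
```

View pics/scene11.png

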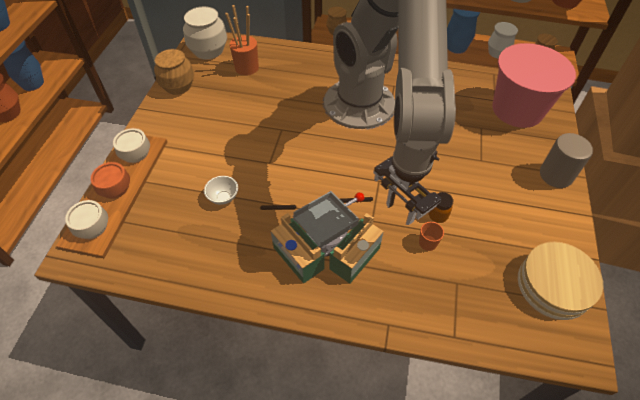

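View pics/top_crop11.png

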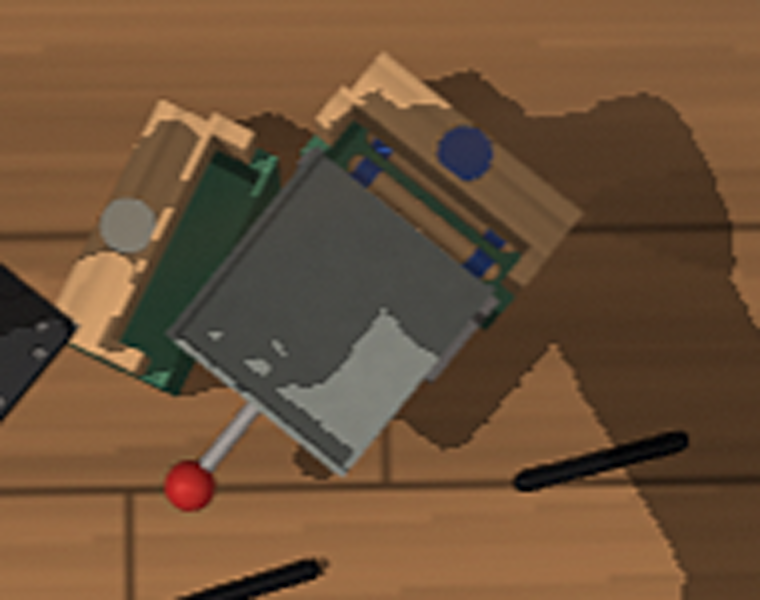

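View pics/scene_crop11.png

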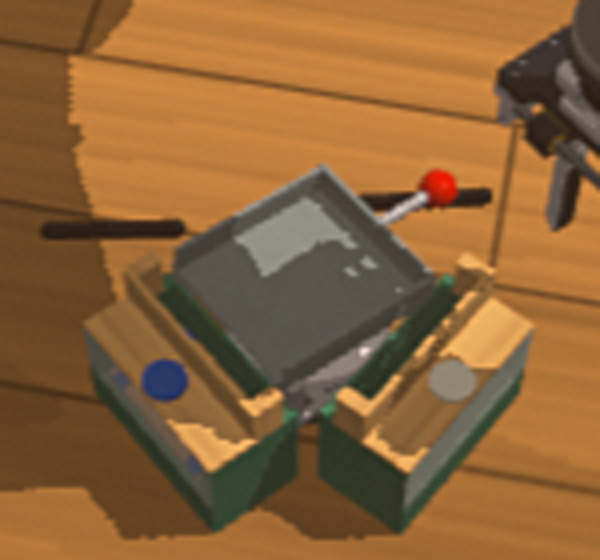

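>>> {"name": "jog_arm", "arguments": {
  "series": [
    {"x": 25, "y": 0, "z": -5, "twist": 0, "gripper": -0.4},
    {"x": 25, "y": 0, "z": -5, "twist": 0, "gripper": -0.4},
    {"x": 25, "y": 0, "z": -5, "twist": 0, "gripper": -0.4},
    {"x": 25, "y": 0, "z": -5, "twist": 0, "gripper": -0.4},
    {"x": 25, "y": 8, "z": 0, "twist": 0, "gripper": -0.4},
    {"x": 25, "y": 8, "z": 0, "twist": 0, "gripper": -0.4},
    {"x": 25, "y": 8, "z": 0, "twist": 0, "gripper": -0.4},
    {"x": 25, "y": 8, "z": 0, "twist": 0, "gripper": -0.4},
    {"x": 25, "y": 8, "z": 0, "twist": 0, "gripper": -0.4},
    {"x": 25, "y": 8, "z": 0, "twist": 0, "gripper": -0.4},
    {"x": 25, "y": 8, "z": 0, "twist": 0, "gripper": -0.4},
    {"x": 20, "y": 8, "z": 0, "twist": 0, "gripper": -0.4},
    {"x": 10, "y": 0, "z": 0, "twist": 0, "gripper": -0.4},
    {"x": 0, "y": 0, "z": 0, "twist": 0, "gripper": -0.4}
  ]
}}

```text
time_s: 15.9
eef_pos: [0.4492, 0.4446, 0.2361]
tool_rot: [-0.0, 0.341, 0.94, -0.0]
contact_force: [-0.1, 0.2, 0.1]
width: 0.0658
```

```bash
python3 look.py 12; python3 - <<'E'
from edge import *
t=cv2.imread('pics/top12.png')
out=[]
for n,box in(('scene',(265,205,330,275)),('top',(295,100,385,180))):
    p=cv2.imread(f'pics/{n}12.png'); x0,y0,x1,y1=box; c=cv2.resize(p[y0:y1,x0:x1],None,fx=8,fy=8,interpolation=cv2.INTER_LANCZOS4); cv2.imwrite(f'pics/{n}_z12.png',(np.clip(c/255.,0,1)**.5*255).astype(np.uint8))
zt=lambda x,y:(295+x/7,100+y/7)
print('lip',wline('top',edge(t,zt(125,285),zt(410,500),half=2.5),.118)[0]-np.pi/2)
b,nb=cent(t[...,::-1],'red',(255,205,300,235)); s=cv2.imread('pics/scene12.png')[...,::-1]; a,na=cent(s,'red',(345,185,375,205))
print('knob tri',tri(a,b), 'lip dir', ang(np.array([.6374,-.003])-atz('top',b/[640,400],.118)[:2]), ang(np.array([.6446,.001])-atz('scene',a/[640,400],.118)[:2]))
c=np.array([.641,-.002])
for r in (.082,.098,.112,.128,.143):
    e=[proj('scene',[*(c+r*np.array([np.cos(-.698),np.sin(-.698)])+q*np.array([.643,.766])),.047]) for q in (-.05,.05)]
    print(r,[((x-[265,205])*8).round() for x in e])
E
```

```text
16.0 [0.45155981 0.44185322 0.2364736 ] yaw 0.8714753767686083 F [0.53252324 0.29251144 0.50696969] w 0.06556687535038536
lip -0.696909
knob tri (array([0.53843969, 0.07981424, 0.10598573]), np.float64(0.006132481502168253)) lip dir -0.6746043106887423 -0.6994653080727455
0.082 [array([238., 230.]), array([399., 411.])]
0.098 [array([204., 253.]), array([364., 435.])]
0.112 [array([174., 272.]), array([334., 456.])]
0.128 [array([140., 295.]), array([299., 480.])]
0.143 [array([107., 316.]), array([266., 502.])]
```

View pics/scene_z12.png

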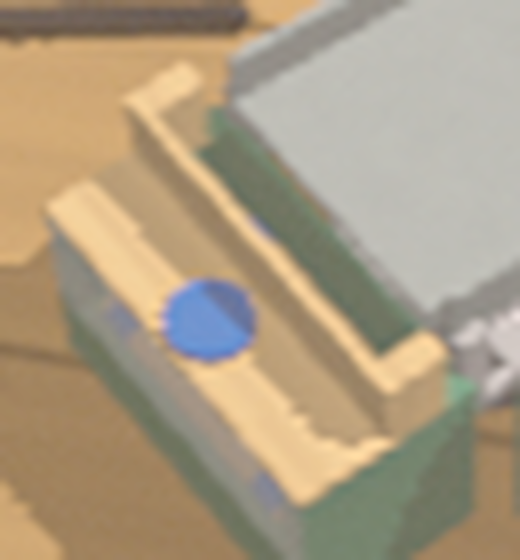

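View pics/top_z12.png

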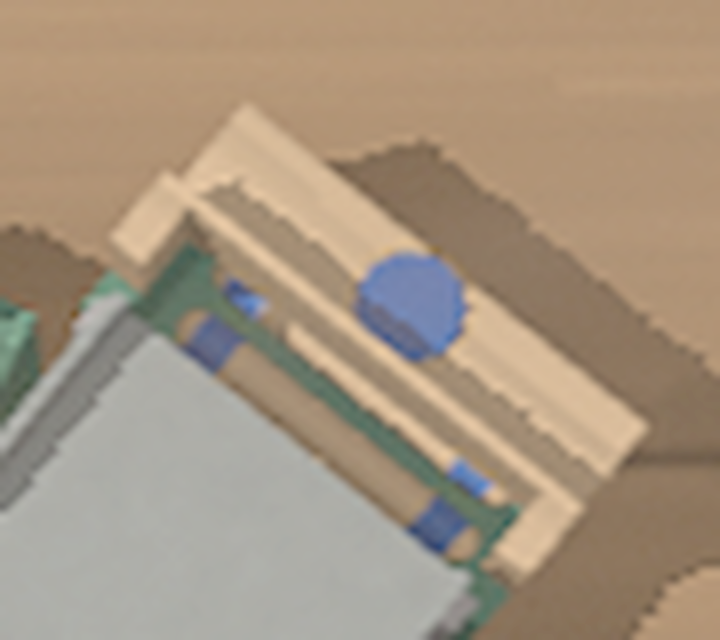

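View pics/top12.png

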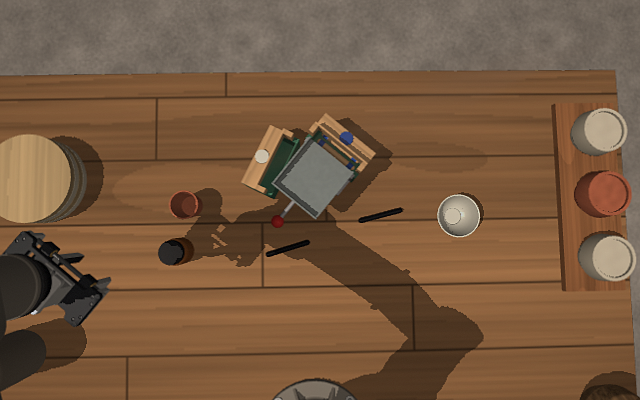

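```bash
python3 - <<'E'
from h import *
ctrl.close_job(); print(ctrl.get_obs()['time_s'])
E
```

```text
the job is handed in; nothing more can be done
the job is handed in; nothing more can be done
```

The job is handed in at about 16 s: all four sticks left the pan at the blue-disc bin, and three of them show lying flat inside it.

**What I did:** I held the red knob loosely and turned the turntable about −0.87 rad. Then I gripped the knob and corrected the turn by 2 mm. I tipped the pan slowly to about 0.2 rad until the sticks rolled off the lip. Finally I lowered it to the starting height, let go and moved the arm clear.

**What the last checks showed:**
- **Facing the slot:** the lip edge points at −0.697 rad and the bin at about −0.698 rad. Estimates from the knob's position disagreed a little, at −0.675 rad (top camera) and −0.699 rad (scene camera). One lip reading taken with the arm's shadow on the pan gave −0.686 rad.
- **Sticks:** the pan is empty, and none show in the slot or on the table.
    - **Seen through the slot:** two sticks, with tops at 50–56 mm, which fits lying flat on the 40 mm floor.
    - **Seen through the clear wall:** one stick, with its blue ends where a flat stick's would be.
    - **Not seen:** the fourth stick. I take it to be under the bin top, where there is room for one.
- **Pan at rest:** the gripper let go at the height where it first took the knob, and the pan looks down in the pictures. The knob's height measured from both cameras was 106 mm, against 118 mm expected. The same method read 112 mm at the start, so I put this down to camera error.
- **Everything else:** the jar, bowl, pot and black look-alikes appear where they were. The arm's force readings at my checks stayed under about 5 N.

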